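# Stack a gear cluster on its assembly stand

## Robot

A 7-joint arm with a two-finger parallel gripper is mounted at the origin on a cart in front of the work surface, level with it; the furniture and walls round the work are solid. World frame = base frame: x ahead of the robot, y to its left, z up, the work surface at z = 0. Lengths are in mm, angles in degrees, forces in N, time in s.
With the tool pointing down it reaches from about 400 to 850 mm from the base axis. Payload 10.4 kg.
Tool frame: the origin (TCP) lies between the finger pads; the fingertips stand 25 mm ahead of it and the grasp point (between the pads) lies 6 mm ahead of it; z points along the fingers, x is the direction in which the jaws open and shut, and the axes are right-handed (so a half turn about z gives the same grasp; the last joint's range is limited). The gripper opens to 85 mm and grips with 20 to 120 N. Pads are 22 mm wide; open, the fingers measure 114 mm over their backs; the gripper's body (76 mm by 85 mm) begins 54 mm behind the grasp point. The pads swing forward as they close: fully open they stand 13 mm farther back than shut.
Start: joints at [-77.957, 19.034, -3.707, 83.658, 1.238, 77.344, -5.071], TCP at [144.174, 608.163, 256.338] pointing down, gripper open.
Joint ranges: [-148.97, 148.97], [-28.65, 121.19], [-84.17, 76.75], [9.2, 138.47], [-72.65, 252.65], [3.7, 117.97], [-149.18, 149.18]. Speed limits (degrees/s): [127.2, 127.2, 159.86, 159.86, 180, 180, 180].

## Interface

Orientations are given as a 3x3 rotation matrix whose columns are the frame's x, y, z axes.
In Python, from workcell import manip gives the robot as it stands. The module is installed in compiled form; this text tells all that it offers.
- The arm moves only by the tool send_rows, never from a script. Its arguments are lists of equal length, an entry for each row: "delta_pos": the shift along the tool's x, y, z scaled (see below), a list of three; "rotation": the turn, a rotation vector about the tool's x, y, z scaled (see below), a list of three. In form: {"delta_pos": [[dx, dy, dz], ...], "rotation": [[wx, wy, wz], ...]}. A call has 1 to 20 rows; each row is the pose to reach, as a shift and turn from the pose measured when the call began, along the tool's axes at that moment; what a row does not reach only later rows make up. The controller multiplies each number of a shift by 0.1 m and each number of a turn by pi/2 rad. A row lasts 1/10 s, in which the tool goes at most 50 mm and 8.59 degrees, less where a joint would pass 70% of its speed; a pose out of reach is approached as far as the arm can. A call with a number of a shift or a turn outside -1 to 1 is refused whole. A call with a gripper value outside its range is refused whole. "jaw" is the opening, from 0 (shut) to 1 (fully open), set as the call begins (left out, the last holds). The fingers move at their own pace and stop on an object; "grip_force" is the grip in N (left out, the last holds). Time passes only in rows, so rows that repeat a pose let the fingers close. It gives the time, the measured TCP pose, the force and the opening at its end, in the units of the state.
- manip.sense(): the state, without advancing time (a new reading comes with each control period).
- manip.capture(name): name is "scene" or "side" or "wrist"; returns a dict with "frame" (400x640x3 uint8, blue, green, red), "mtx" (3x3 intrinsics, pixels), "k1" (the pictures are not rectified: a ray, as slopes to the right and down, at radius r is drawn at 1 + k1 r^2 times it, then the intrinsics apply), "xyz" and "attitude" of the camera in the world. Camera axes: x right, y up, looking along -z (the intrinsics and any distortion apply to the point x, -y, -z); pixel columns grow to the right and rows downward; lengths in mm; the calibration is good to about 2 mm. A picture is of the moment at which its call begins. There is no depth.
- manip.close_job(): hands the job in, once; it reports no verdict.
The state is a dict: "time": time; "joint_pos": joint angles; "qvel": joint speeds; "joint_efforts": joint torques, N m; "position": TCP position; "eef_rot": TCP orientation; "wrist_force": force on the tool from outside, world axes, zero at the start; "moment": the same for the moment, N m; "gripper_width": finger opening in mm.
Only numpy, scipy, OpenCV 4.12 (cv2) and the standard library are available. Lean on these libraries where they do the work, as an engineer would, in place of code of your own. Each camera call takes 0.05 s, during which the arm holds its last target.

## Task

Build up the gear cluster on the assembly stand, one part at a time from the bottom up: first the large gear, then the spacer, then the small gear, and last the end cap. Each part must sit fully home over the spigot of the one below; set the parts down, do not drop them, and leave the finished stack standing.

Things in the scene. Friction and masses are not known exactly. Their poses are not given: they have to be found in the camera images.
- stand: Dark steel assembly stand fixed to the bench: round foot 90 mm across, 10 mm high, with three screw heads; in its middle a pedestal 48 mm across, flat top 20 mm above the origin, where the first part's underside comes to rest; on that a spigot 26 mm across, 9 mm high, tapering to 17 mm. Origin: centre of underside, on the bench, z up.
- large_gear: Large steel gear lying flat, hub up, 0.4-0.65 kg: toothed rim 92 mm across, 14 mm thick; smooth hub 40 mm across, top 36 mm above the origin (seat of the next part), grip it above the rim; on it a spigot 26 mm across, 9 mm high, tapering to 17 mm. Recess underneath 31 mm across, 11 mm deep, fits over the spigots. Origin: centre of underside, z up; round, yaw is free.
- spacer: Tall smooth aluminium spacer, no teeth, 0.2-0.33 kg: 48 mm across with a shallow waist groove, top shoulder 44 mm above the origin (the next part rests there); on it a spigot 26 mm across, 9 mm high, tapering to 17 mm. Recess underneath 31 mm across, 11 mm deep, fits over the spigots. Origin: centre of underside, z up; round, yaw is free.
- small_gear: Small steel gear lying flat, hub up, 0.25-0.42 kg: toothed rim 66 mm across, 12 mm thick; smooth hub 40 mm across, top 32 mm above the origin (seat of the next part), grip it above the rim; on it a spigot 26 mm across, 9 mm high, tapering to 17 mm. Recess underneath 31 mm across, 11 mm deep, fits over the spigots. Origin: centre of underside, z up; round, yaw is free.
- end_cap: Short round steel end cap, no teeth, no spigot, 0.18-0.29 kg: 48 mm across, 26 mm high, finely ribbed side, nearly flat top with a shallow dish. Recess underneath 31 mm across, 11 mm deep, fits over the spigots. Origin: centre of underside, z up; round, yaw is free.

How it is judged:
By the outcome, as a careful person would: the job done as asked, in the order asked, and still so for the second after the job is handed in, with the robot touching nothing.
It also fails if it takes over 109 s, if anything falls off the work surface, if the arm or the gripper's body presses on something with over 40 N, if the wrist force passes 120 N, or if a joint passes its speed limit or range.

## Working session

There is one attempt and no reset: what is moved stays moved. The work goes in short steps, Python scripts to look and compute and a tool call to move; the robot and the scene stay as the last step left them, time stands still between calls to the robot, and variables do not carry over. Pictures are saved under pics/ and viewed, and the job is handed in when it is done.

Besides the shell and the picture viewer there is one more tool, called as name(argument=value, ...) on one line, values as JSON. send_rows: Moves the arm, as the interface text tells. Its arguments: {"type":"object","properties":{"delta_pos":{"type":"array"},"rotation":{"type":"array"},"jaw":{"type":"number"},"grip_force":{"type":"number"}},"required":["delta_pos","rotation"]}

```bash
mkdir -p pics; cat > h.py <<'E'
import numpy as np, cv2, pickle
from workcell import manip
def ray(c,u,v):
    m=c['mtx'];x=(u-m[0,2])/m[0,0];y=(v-m[1,2])/m[1,1]
    k=c['k1'];rd=np.hypot(x,y);r=rd
    for _ in range(30): r=rd/(1+k*r*r)
    s=r/rd if rd>0 else 1
    d=np.array([x*s,-y*s,-1.]);return np.array(c['xyz'],float),np.array(c['attitude'])@d
def onz(c,u,v,z):
    o,d=ray(c,u,v);return o+d*(z-o[2])/d[2]
def proj(c,p):
    q=np.array(c['attitude']).T@(np.array(p,float)-c['xyz']);x=q[0]/-q[2];y=-q[1]/-q[2]
    f=1+c['k1']*(x*x+y*y);m=c['mtx'];return m[0,0]*x*f+m[0,2],m[1,1]*y*f+m[1,2]
def cap(n,f):
    c=manip.capture(n);c={k:(np.array(v) if not np.isscalar(v) else v) for k,v in c.items()}
    cv2.imwrite(f'pics/{f}.png',c['frame']);pickle.dump(c,open(f'pics/{f}.pkl','wb'));return c
def load(f): return pickle.load(open(f'pics/{f}.pkl','rb'))
E
python3 - <<'E'
from h import *
for n in('scene','side','wrist'):
    c=cap(n,n+'0');print(n,c['mtx'].tolist(),c['k1'],c['xyz'],c['attitude'].round(3).tolist())
s=manip.sense()
for k in s: print(k,np.round(s[k],3).tolist())
E
```

```text
scene [[505.0509727889331, 0.0, 327.49770860984097], [0.0, 505.0509727889331, 203.32251690608422], [0.0, 0.0, 1.0]] -0.06425442133662816 [ 220.56222543 -552.76194153  884.67815341] [[0.894, 0.334, -0.298], [-0.447, 0.694, -0.565], [0.018, 0.638, 0.77]]
side [[514.6067669768196, 0.0, 323.74838146325567], [0.0, 514.6067669768196, 201.93527715776904], [0.0, 0.0, 1.0]] -0.12628228446219306 [ 169.30219881 -792.09495072  558.25056114] [[0.919, 0.194, -0.343], [-0.394, 0.449, -0.802], [-0.002, 0.872, 0.489]]
wrist [[306.0125451242681, 0.0, 321.4981980227256], [0.0, 306.0125451242681, 198.77312925879252], [0.0, 0.0, 1.0]] -0.043024274688387064 [ 76.30456762 623.48082515 373.16619269] [[0.23, -0.937, -0.265], [0.973, 0.221, 0.064], [-0.002, -0.273, 0.962]]
time 0.15
joint_pos [-77.955, 19.066, -3.706, 83.692, 1.238, 77.343, -5.07]
qvel [-0.0, -0.096, -0.057, -0.148, -0.033, 0.11, -0.02]
joint_efforts [0.001, -62.583, 0.049, -39.185, 0.016, 0.008, -0.0]
position [144.157, 607.911, 255.702]
eef_rot [[0.231, 0.973, -0.0], [0.973, -0.231, -0.001], [-0.001, 0.0, -1.0]]
wrist_force [-0.168, -0.593, -0.009]
moment [0.028, 0.017, -0.061]
gripper_width 85.646
```

View pics/scene0.png

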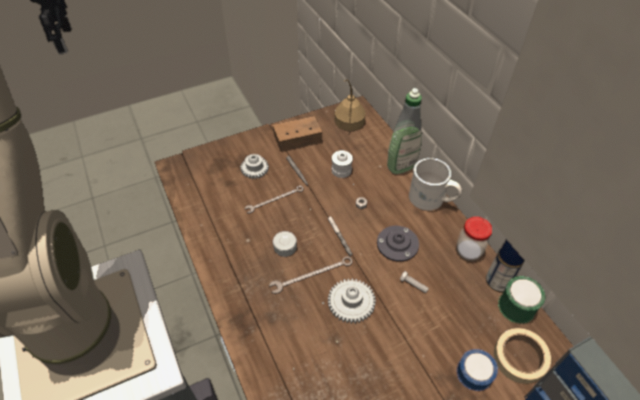

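View pics/side0.png

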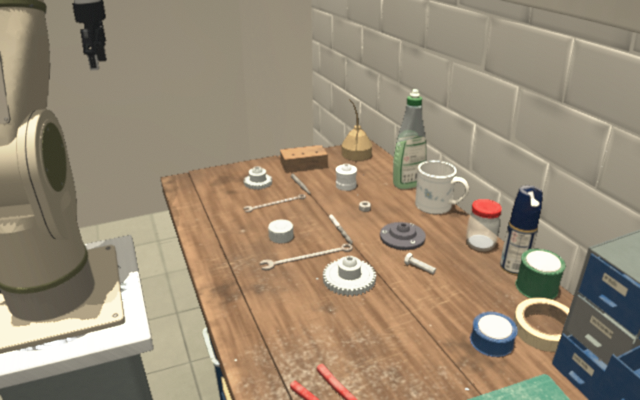

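View pics/wrist0.png

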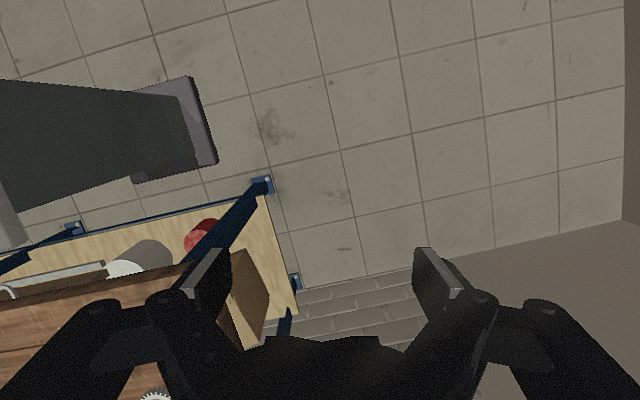

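The scene picture shows the large gear at about (352,299), the stand at (398,243), the end cap at (284,243), the spacer at (342,162) and the small gear at (254,165). I'll measure them more finely.

```bash
python3 - <<'E'
from h import *
P={'scene0':dict(lg=(352,297),stand=(398,243),cap=(284,243),sp=(342,162),sg=(254,165)),
'side0':dict(lg=(349,273),stand=(403,233),cap=(281,231),sp=(346,176),sg=(257,176))}
for f,d in P.items():
    c=load(f);row=[]
    for n,(u,v) in d.items():
        im=c['frame'][v-28:v+28,u-28:u+28];im=cv2.resize(im,None,fx=4.6,fy=4.6,interpolation=cv2.INTER_CUBIC);row.append(im)
    row.append(np.zeros_like(row[0]))
    cv2.imwrite(f'pics/crop_{f}.png',np.vstack([np.hstack(row[:3]),np.hstack(row[3:])]))
c=load('scene0')
for n,z,(u,v) in [('lg',45,(352,290)),('stand',29,(398,237)),('cap',26,(284,239)),('sp',53,(342,156)),('sg',41,(254,159))]:
    print(n,onz(c,u,v,z).round(0))
E
```

```text
lg [ 492. -148.   45.]
stand [644. -71.  29.]
cap [428.  30.  26.]
sp [637. 171.  53.]
sg [452. 261.  41.]
```

View pics/crop_scene0.png

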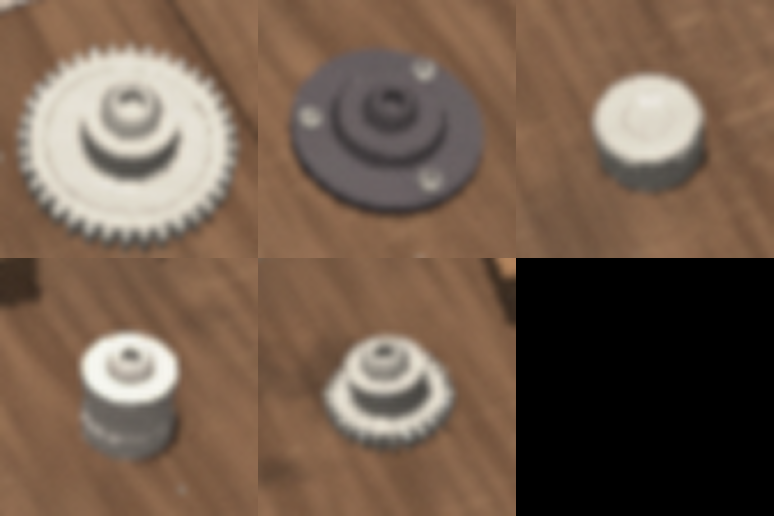

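View pics/crop_side0.png

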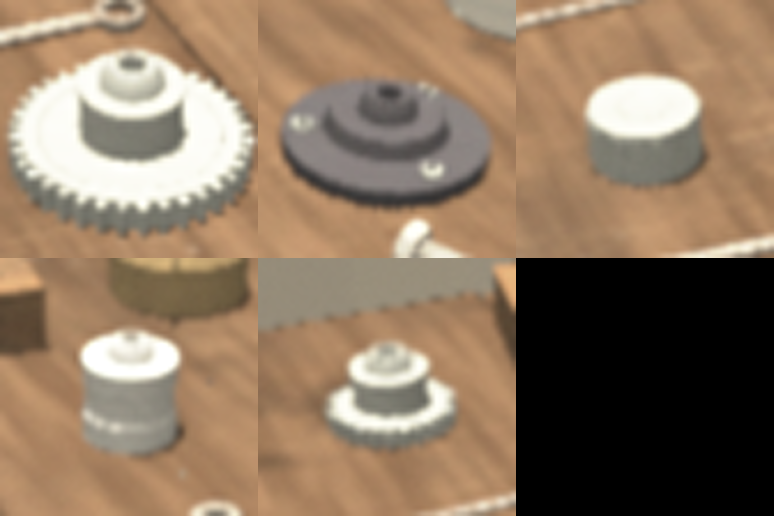

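Spigot tops are visible in both views, so I'll triangulate them, and the mug as an obstacle too.

```bash
cat >> h.py <<'E'
def tri(obs):
    A=np.zeros((3,3));b=np.zeros(3)
    for c,u,v in obs:
        o,d=ray(c,u,v);d=d/np.linalg.norm(d);M=np.eye(3)-np.outer(d,d);A+=M;b+=M@o
    return np.linalg.solve(A,b)
E
python3 - <<'E'
from h import *
a=load('scene0');b=load('side0')
for n,z,p,q in [('lg',45,(352.5,290.1),(349.5,258.5)),('stand',29,(399.1,236.3),(403.3,225)),('cap',26,(284.7,240.2),(280.6,226)),('sp',53,(342.3,155.1),(346.5,165.4)),('sg',41,(253.6,157.2),(257.3,167.8)),
 ('mugrim',95,(434,172),(437,172)),('bottletop',200,(414,92),(415,94)),('redlid',90,(478,228),(486,208)),('bolthead',10,(405,277),(410,259))]:
    print(n,tri([(a,*p),(b,*q)]).round(1),onz(a,*p,z).round(1),onz(b,*q,z).round(1))
w=load('wrist0');s=manip.sense();R=np.array(s['eef_rot']);t=np.array(s['position'])
print('cam in tool',(R.T@(w['xyz']-t)).round(1),(R.T@w['attitude']).round(3).tolist())
E
```

```text
lg [ 493.1 -147.5   43.2] [ 492.6 -148.3   45. ] [ 491.8 -149.7   45. ]
stand [647.1 -70.2  28.6] [646.9 -70.4  29. ] [646.8 -70.8  29. ]
cap [428.3  28.   24.4] [428.   26.8  26. ] [427.4  25.5  26. ]
sp [638.8 172.6  53.3] [638.6 173.   53. ] [639.5 173.2  53. ]
sg [453.7 266.9  41.3] [453.7 267.2  41. ] [453.9 267.4  41. ]
mugrim [781.9  17.6  78.9] [772.8   5.5  95. ] [759.   -9.5  95. ]
bottletop [782.2 131.7 217.5] [796.4 149.8 200. ] [814.5 179.3 200. ]
redlid [ 775.6 -151.7   80.6] [ 769.4 -156.6   90. ] [ 763.2 -164.3   90. ]
bolthead [ 613.8 -151.9   10.3] [ 613.7 -151.7   10. ] [ 614.4 -151.6   10. ]
cam in tool [  -0.6  -69.6 -117.5] [[1.0, -0.001, 0.0], [-0.001, -0.962, -0.272], [0.001, 0.272, -0.962]]
```

send_rows(delta_pos=[[-0.03, 0.05, 0], [-0.09, 0.14, 0], [-0.16, 0.25, 0], [-0.23, 0.36, 0], [-0.3, 0.47, 0], [-0.37, 0.58, 0], [-0.44, 0.69, 0], [-0.5, 0.79, 0], [-0.55, 0.87, 0], [-0.6, 0.95, 0], [-0.6, 0.95, 0]], rotation=[[0, 0, 0.04], [0, 0, 0.12], [0, 0, 0.21], [0, 0, 0.3], [0, 0, 0.39], [0, 0, 0.48], [0, 0, 0.57], [0, 0, 0.66], [0, 0, 0.75], [0, 0, 0.82], [0, 0, 0.851]], jaw=1, grip_force=60)

```text
time: 1.25
position: [224.0, 526.6, 255.6]
eef_rot: [[1.0, -0.005, 0.0], [-0.005, -1.0, -0.002], [0.0, 0.002, -1.0]]
wrist_force: [0.6, 0.3, 1.0]
gripper_width: 85.5
```

send_rows(delta_pos=[[0.15, 0.15, 0], [0.4, 0.4, 0], [0.7, 0.7, 0], [0.97, 1.0, 0]], rotation=[[0, 0, 0], [0, 0, 0], [0, 0, 0], [0, 0, 0]])

```text
time: 1.65
position: [321.4, 424.7, 255.6]
eef_rot: [[1.0, -0.005, 0.0], [-0.005, -1.0, -0.002], [0.0, 0.002, -1.0]]
wrist_force: [1.2, -0.2, -0.7]
gripper_width: 85.4
```

send_rows(delta_pos=[[0.3, 0.3, 0], [0.6, 0.6, 0], [0.9, 0.9, 0], [1.0, 1.0, 0]], rotation=[[0, 0, 0], [0, 0, 0], [0, 0, 0], [0, 0, 0]])

```text
time: 2.05
position: [424.1, 320.2, 255.9]
eef_rot: [[1.0, -0.011, 0.001], [-0.011, -1.0, -0.003], [0.001, 0.003, -1.0]]
wrist_force: [-0.4, -1.3, 0.6]
gripper_width: 85.3
```

send_rows(delta_pos=[[0.1, 0.25, 0], [0.2, 0.5, 0], [0.26, 0.63, 0], [0.26, 0.63, 0], [0.26, 0.63, 0]], rotation=[[0, 0, 0], [0, 0, 0], [0, 0, 0], [0, 0, 0], [0, 0, 0]])

```text
time: 2.55
position: [448.8, 258.2, 256.1]
eef_rot: [[1.0, -0.009, 0.001], [-0.009, -1.0, -0.003], [0.001, 0.003, -1.0]]
wrist_force: [-1.4, 0.8, -0.6]
gripper_width: 85.6
```

```bash
python3 - <<'E'
from h import *
c=cap('wrist','w_sg');s=manip.sense();print(s['position'],c['xyz'],proj(c,[454,267,41]),proj(c,[454,267,32]))
E
```

```text
[448.60928233 258.57249657 256.01610205] [448.64241203 327.0583107  373.47848133] (np.float64(326.5363325956148), np.float64(168.04020604846664)) (np.float64(326.4017542437726), np.float64(166.61631083754435))
```

View pics/w_sg.png

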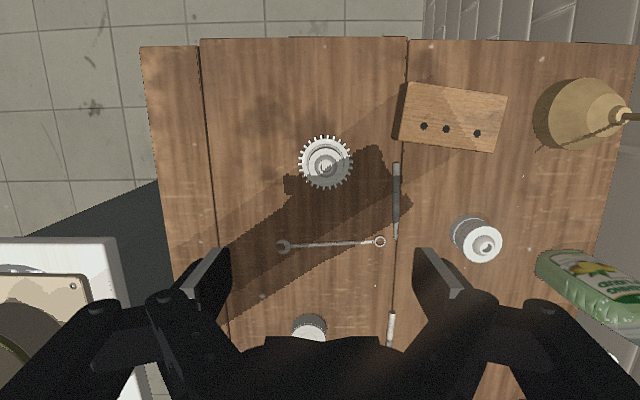

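The small gear's spigot shows at (327,167), within 1 px of the prediction, and the spacer's at (487,246). Next I'll move to the large gear.

send_rows(delta_pos=[[0, 0.15, 0], [0.03, 0.4, 0], [0.06, 0.7, 0], [0.1, 1.0, 0]], rotation=[[0, 0, 0], [0, 0, 0], [0, 0, 0], [0, 0, 0]])

```text
time: 3.0
position: [457.3, 157.6, 256.2]
eef_rot: [[1.0, -0.007, 0.001], [-0.007, -1.0, -0.003], [0.001, 0.003, -1.0]]
wrist_force: [0.3, -1.2, -0.0]
gripper_width: 85.8
```

send_rows(delta_pos=[[0.03, 0.35, 0], [0.06, 0.7, 0], [0.1, 1.0, 0]], rotation=[[0, 0, 0], [0, 0, 0], [0, 0, 0]])

```text
time: 3.3
position: [466.2, 55.6, 256.5]
eef_rot: [[1.0, -0.007, 0.001], [-0.007, -1.0, -0.002], [0.001, 0.002, -1.0]]
wrist_force: [0.3, 0.2, 0.3]
gripper_width: 85.7
```

send_rows(delta_pos=[[0.03, 0.35, 0.05], [0.06, 0.7, 0.15], [0.1, 1.0, 0.25]], rotation=[[0, 0, 0], [0, 0, 0], [0, 0, 0]])

```text
time: 3.6
position: [475.1, -46.3, 231.7]
eef_rot: [[1.0, -0.007, 0.001], [-0.007, -1.0, -0.002], [0.001, 0.002, -1.0]]
wrist_force: [0.7, 1.0, 0.2]
gripper_width: 85.2
```

send_rows(delta_pos=[[0.05, 0.35, 0.2], [0.1, 0.7, 0.4], [0.13, 0.98, 0.6], [0.13, 1.0, 0.6], [0.13, 1.0, 0.6]], rotation=[[0, 0, 0], [0, 0, 0], [0, 0, 0], [0, 0, 0], [0, 0, 0]])

```text
time: 4.1
position: [486.9, -146.8, 171.5]
eef_rot: [[1.0, -0.008, -0.0], [-0.008, -1.0, -0.002], [-0.0, 0.002, -1.0]]
wrist_force: [0.6, 0.9, 1.2]
gripper_width: 85.4
```

```bash
python3 - <<'E'
from h import *
c=cap('wrist','w_lg');s=manip.sense();print(s['position'],s['wrist_force'],proj(c,[493,-148,45]))
E
```

```text
[ 487.45399473 -145.88397821  171.98270673] [ 0.02769581 -0.27466405  0.29513181] (np.float64(329.5505784878645), np.float64(199.06201688371422))
```

View pics/w_lg.png

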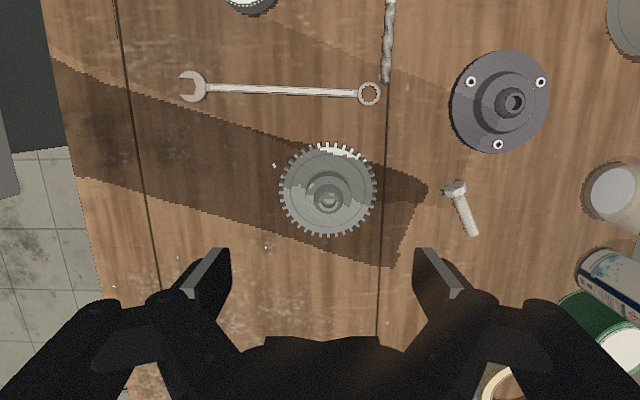

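```bash
python3 - <<'E'
from h import *
c=load('w_lg');f=c['frame']
a=cv2.resize(f[130:250,270:390],None,fx=3.3,fy=3.3,interpolation=cv2.INTER_CUBIC)
b=cv2.resize(f[40:160,440:560],None,fx=3.3,fy=3.3,interpolation=cv2.INTER_CUBIC)
cv2.imwrite('pics/c_lg.png',np.hstack([a,b]))
E
```

```text
(no output)
```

View pics/c_lg.png

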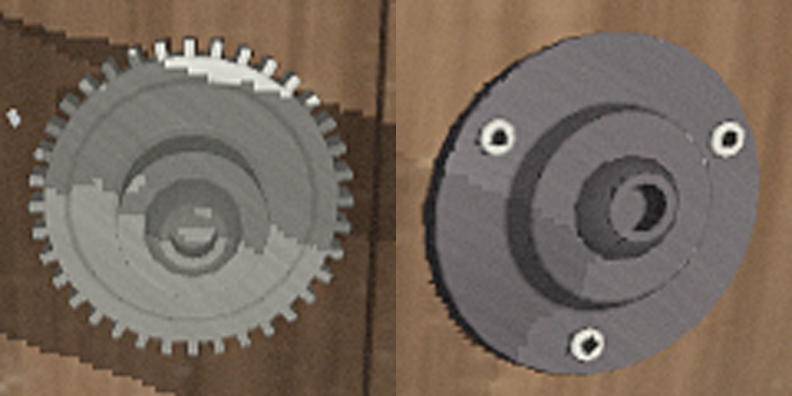

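```bash
python3 - <<'E'
from h import *
c=load('w_lg')
print(onz(c,329.1,199.7,45),onz(c,328.5,189.7,14),'stand',onz(c,514.5,103,29), proj(c,[493,-148,14]))
# hub top circle in stand: pedestal top right part etc.
for p in [(538,62),(667,62)]:pass
# pads
for z in (150,146): print(z,onz(c,222,250,z),onz(c,420,250,z))
E
```

```text
[ 492.62644934 -148.54822586   45.        ] [ 492.81358565 -147.85850056   14.        ] stand [646.62950721 -70.87318713  29.        ] (np.float64(328.7012063492582), np.float64(189.846767116544))
150 [ 436.69584028 -143.97520271  150.        ] [ 535.48120185 -144.62910918  150.        ]
146 [ 435.25443307 -145.87310772  146.        ] [ 536.88368111 -146.54583921  146.        ]
```

The large gear is at (492.8,-148.1) and the stand at (646.8,-70.7), and the views agree within about 1 mm. I'll descend onto the hub.

send_rows(delta_pos=[[0.02, 0.01, 0.1], [0.05, 0.02, 0.3], [0.053, 0.022, 0.55], [0.053, 0.022, 0.8], [0.053, 0.022, 0.9], [0.053, 0.022, 0.9], [0.053, 0.022, 0.9]], rotation=[[0, 0, 0], [0, 0, 0], [0, 0, 0], [0, 0, 0], [0, 0, 0], [0, 0, 0], [0, 0, 0]])

```text
time: 4.85
position: [493.4, -148.0, 82.8]
eef_rot: [[1.0, -0.005, 0.002], [-0.005, -1.0, -0.001], [0.002, 0.001, -1.0]]
wrist_force: [-0.9, -0.3, 1.2]
gripper_width: 85.4
```

send_rows(delta_pos=[[0, 0, 0.1], [-0.003, 0, 0.25], [-0.006, 0, 0.36], [-0.006, 0, 0.41], [-0.006, 0, 0.42], [-0.006, 0, 0.42]], rotation=[[0, 0, 0], [0, 0, 0], [0, 0, 0], [0, 0, 0], [0, 0, 0], [0, 0, 0]])

```text
time: 5.45
position: [492.9, -148.3, 40.7]
eef_rot: [[1.0, -0.006, 0.002], [-0.006, -1.0, -0.002], [0.002, 0.002, -1.0]]
wrist_force: [0.0, -0.0, -0.5]
gripper_width: 85.2
```

send_rows(delta_pos=[[0, 0, 0], [0, 0, 0], [0, 0, 0], [0, 0, 0], [0, 0, 0], [0, 0, 0], [0, 0, 0], [0, 0, 0]], rotation=[[0, 0, 0], [0, 0, 0], [0, 0, 0], [0, 0, 0], [0, 0, 0], [0, 0, 0], [0, 0, 0], [0, 0, 0]], jaw=0, grip_force=60)

```text
time: 6.25
position: [492.9, -148.3, 41.2]
eef_rot: [[1.0, -0.006, 0.002], [-0.006, -1.0, -0.001], [0.002, 0.001, -1.0]]
wrist_force: [-3.2, 1.3, 8.3]
gripper_width: 38.3
```

```bash
python3 - <<'E'
from h import *
c=cap('wrist','w_lg2');d=cap('side','s_lg2');s=manip.sense();print(s['position'],s['wrist_force'],s['gripper_width'])
a=d['frame'][200:320,270:430];a=cv2.resize(a,None,fx=4,fy=4,interpolation=cv2.INTER_CUBIC)
cv2.imwrite('pics/c_slg2.png',a)
E
```

```text
[ 492.92948048 -148.26458644   41.24689132] [-3.87641274  0.75722455  8.029978  ] 38.067733453891826
```

View pics/c_slg2.png

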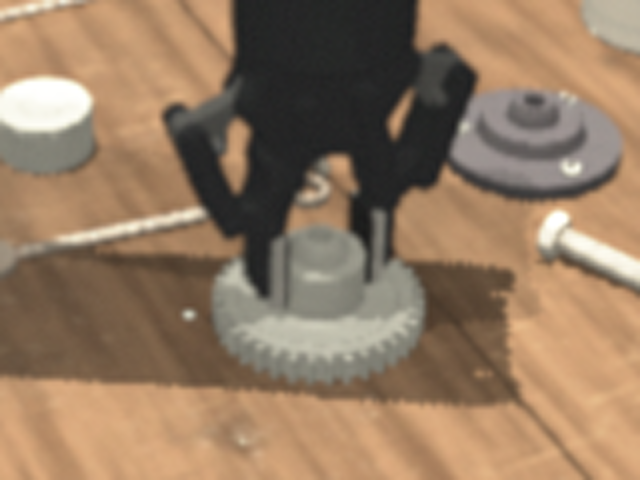

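View pics/w_lg2.png

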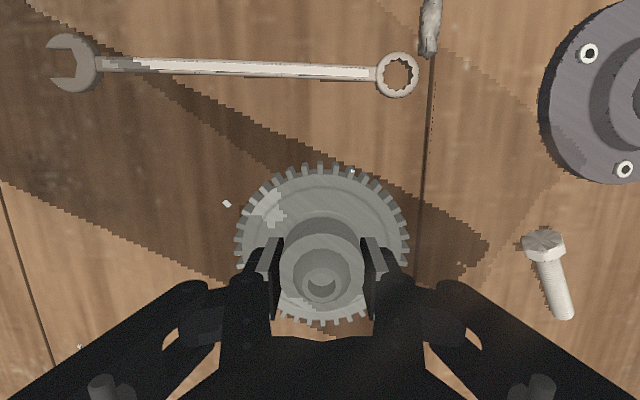

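The grip is on the smooth hub, and the tips rest lightly on the rim (8 N). I'll lift.

send_rows(delta_pos=[[0, 0, -0.03], [0, 0, -0.1], [0, 0, -0.2], [0, 0, -0.35], [0, 0, -0.5], [0, 0, -0.6], [0, 0, -0.6], [0, 0, -0.6]], rotation=[[0, 0, 0], [0, 0, 0], [0, 0, 0], [0, 0, 0], [0, 0, 0], [0, 0, 0], [0, 0, 0], [0, 0, 0]], grip_force=80)

```text
time: 7.15
position: [492.9, -148.0, 101.4]
eef_rot: [[1.0, -0.005, 0.002], [-0.005, -1.0, -0.001], [0.002, 0.001, -1.0]]
wrist_force: [0.8, 0.1, -7.1]
gripper_width: 37.7
```

```bash
python3 - <<'E'
from h import *
c=cap('wrist','w_lg3');s=manip.sense();print(s['position'],s['wrist_force'],s['gripper_width'],s['eef_rot'])
E
```

```text
[ 492.53814077 -147.95299373  100.91859745] [ 0.38005241 -0.51390048 -5.99881707] 37.611386366790406 [[ 9.99984222e-01 -5.47533730e-03  1.25566672e-03]
 [-5.47430233e-03 -9.99984675e-01 -8.26196654e-04]
 [ 1.26017119e-03  8.19309719e-04 -9.99998870e-01]]
```

View pics/w_lg3.png

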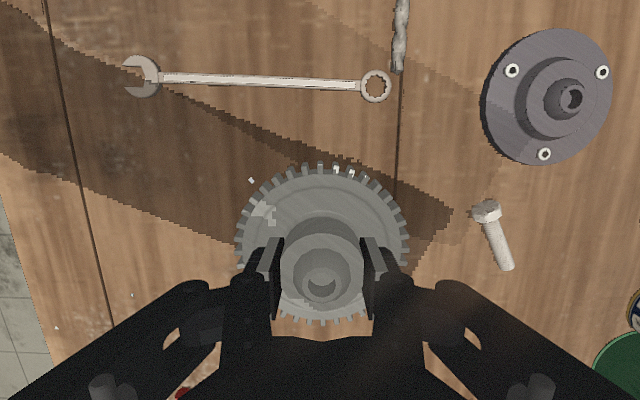

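send_rows(delta_pos=[[0.05, -0.03, 0], [0.18, -0.09, 0], [0.35, -0.18, 0], [0.55, -0.28, 0], [0.75, -0.38, 0], [0.9, -0.45, 0], [1.0, -0.5, 0]], rotation=[[0, 0, 0], [0, 0, 0], [0, 0, 0], [0, 0, 0], [0, 0, 0], [0, 0, 0], [0, 0, 0]])

```text
time: 7.9
position: [594.6, -96.7, 100.2]
eef_rot: [[1.0, -0.003, 0.001], [-0.003, -1.0, -0.001], [0.001, 0.001, -1.0]]
wrist_force: [0.0, -0.9, -6.1]
gripper_width: 37.7
```

send_rows(delta_pos=[[0.15, -0.08, 0], [0.3, -0.15, 0], [0.45, -0.23, 0], [0.52, -0.27, 0], [0.54, -0.28, 0], [0.54, -0.28, 0], [0.54, -0.28, 0], [0.54, -0.28, 0]], rotation=[[0, 0, 0], [0, 0, 0], [0, 0, 0], [0, 0, 0], [0, 0, 0], [0, 0, 0], [0, 0, 0], [0, 0, 0]])

```text
time: 8.7
position: [648.2, -69.5, 100.3]
eef_rot: [[1.0, -0.004, 0.001], [-0.004, -1.0, -0.001], [0.001, 0.001, -1.0]]
wrist_force: [0.8, 0.7, -6.6]
gripper_width: 37.7
```

```bash
python3 - <<'E'
from h import *
c=cap('scene','sc_1');d=cap('side','s_1');s=manip.sense();print(s['position'],s['wrist_force'])
a=[cv2.resize(c['frame'][180:290,330:450],None,fx=3.3,fy=3.3),cv2.resize(d['frame'][160:270,340:460],None,fx=3.3,fy=3.3)]
cv2.imwrite('pics/c_1.png',np.hstack(a))
E
```

```text
[648.35367594 -69.26968069 100.34102439] [-0.12775022  0.08902023 -7.43895275]
```

View pics/c_1.png

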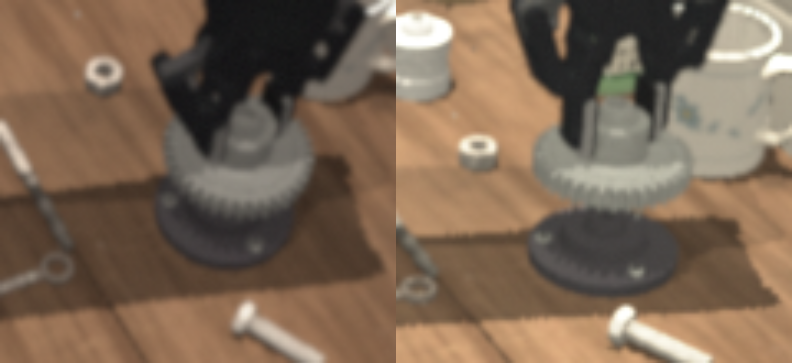

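send_rows(delta_pos=[[-0.015, 0.014, 0.03], [-0.015, 0.014, 0.1], [-0.015, 0.014, 0.18], [-0.015, 0.014, 0.25], [-0.015, 0.014, 0.26], [-0.015, 0.014, 0.26], [-0.015, 0.014, 0.26]], rotation=[[0, 0, 0], [0, 0, 0], [0, 0, 0], [0, 0, 0], [0, 0, 0], [0, 0, 0], [0, 0, 0]])

```text
time: 9.5
position: [647.1, -70.8, 74.6]
eef_rot: [[1.0, -0.004, 0.001], [-0.004, -1.0, -0.001], [0.001, 0.001, -1.0]]
wrist_force: [0.8, 0.1, -5.6]
gripper_width: 37.3
```

send_rows(delta_pos=[[-0.002, 0, 0.03], [-0.002, 0, 0.06], [-0.002, 0, 0.08], [-0.002, 0, 0.1], [-0.002, 0, 0.11], [-0.002, 0, 0.12], [-0.002, 0, 0.125], [-0.002, 0, 0.13], [-0.002, 0, 0.13], [-0.002, 0, 0.13]], rotation=[[0, 0, 0], [0, 0, 0], [0, 0, 0], [0, 0, 0], [0, 0, 0], [0, 0, 0], [0, 0, 0], [0, 0, 0], [0, 0, 0], [0, 0, 0]])

```text
time: 10.5
position: [646.9, -70.7, 61.6]
eef_rot: [[1.0, -0.004, 0.001], [-0.004, -1.0, -0.001], [0.001, 0.001, -1.0]]
wrist_force: [-0.3, 0.2, -5.5]
gripper_width: 37.1
```

send_rows(delta_pos=[[0, 0, 0.005], [0, 0, 0.01], [0, 0, 0.015], [0, 0, 0.015], [0, 0, 0.015]], rotation=[[0, 0, 0], [0, 0, 0], [0, 0, 0], [0, 0, 0], [0, 0, 0]])

```text
time: 11.0
position: [647.0, -70.7, 61.4]
eef_rot: [[1.0, -0.004, 0.002], [-0.004, -1.0, 0.0], [0.002, -0.0, -1.0]]
wrist_force: [-7.6, 2.1, 9.2]
gripper_width: 37.1
```

Contact came at the expected seat height, so I'll release and rise.

send_rows(delta_pos=[[0, 0, 0], [0, 0, 0], [0, 0, 0], [0, 0, 0], [0, 0, 0], [0, 0, 0]], rotation=[[0, 0, 0], [0, 0, 0], [0, 0, 0], [0, 0, 0], [0, 0, 0], [0, 0, 0]], jaw=1)

```text
time: 11.6
position: [647.0, -70.8, 61.4]
eef_rot: [[1.0, -0.004, 0.002], [-0.004, -1.0, -0.0], [0.002, 0.0, -1.0]]
wrist_force: [0.2, -0.4, 0.4]
gripper_width: 85.4
```

send_rows(delta_pos=[[0, 0, -0.1], [0, 0, -0.3], [0, 0, -0.6], [0, 0, -0.9], [0, 0, -1], [0, 0, -1], [0, 0, -1]], rotation=[[0, 0, 0], [0, 0, 0], [0, 0, 0], [0, 0, 0], [0, 0, 0], [0, 0, 0], [0, 0, 0]])

```text
time: 12.3
position: [646.5, -70.6, 160.7]
eef_rot: [[1.0, -0.004, 0.001], [-0.004, -1.0, 0.0], [0.001, -0.0, -1.0]]
wrist_force: [0.7, 0.7, -0.6]
gripper_width: 85.6
```

```bash
cat >> h.py <<'E'
def view3(tag,p,r=40):
    s=manip.sense();print(s['time'],np.round(s['position'],1),np.round(s['wrist_force'],1),round(s['gripper_width'],1))
    im=[]
    for n in('scene','side','wrist'):
        c=cap(n,n+tag);u,v=map(int,proj(c,p));print(n,[round(float(x),1) for x in proj(c,p)],'crop',u-r,v-r)
        f=cv2.copyMakeBorder(c['frame'],200,200,200,200,cv2.BORDER_CONSTANT)
        im.append(cv2.resize(f[v-r+200:v+r+200,u-r+200:u+r+200],(260,260),interpolation=cv2.INTER_CUBIC))
    cv2.imwrite('pics/v3'+tag+'.png',np.hstack(im))
E
python3 -c "
from h import *
view3('_a',[646.8,-70.7,65])"
```

```text
12.3 [646.5 -70.6 160.7] [ 0.7  0.7 -0.6] 85.6
scene [401.4, 226.1] crop 361 186
side [404.7, 209.0] crop 364 169
wrist [323.3, 209.9] crop 283 169
```

View pics/v3_a.png

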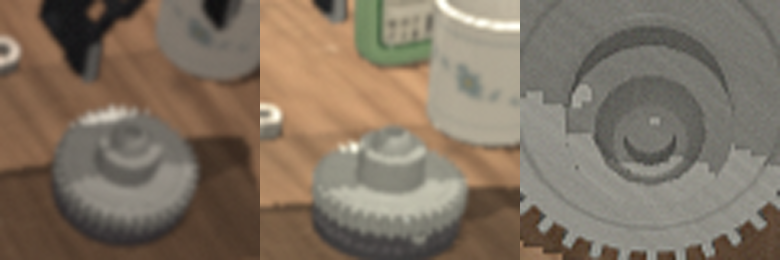

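The large gear is seated: the spigot top is at the predicted pixel in all three views. Now the spacer.

send_rows(delta_pos=[[0, -0.15, 0], [0, -0.4, -0.05], [0, -0.7, -0.1], [0, -1.0, -0.15]], rotation=[[0, 0, 0], [0, 0, 0], [0, 0, 0], [0, 0, 0]])

```text
time: 12.85
position: [646.2, 31.7, 174.5]
eef_rot: [[1.0, -0.004, -0.002], [-0.004, -1.0, 0.0], [-0.002, -0.0, -1.0]]
wrist_force: [0.1, -0.2, 0.4]
gripper_width: 85.4
```

send_rows(delta_pos=[[0, -0.35, 0], [-0.03, -0.7, 0], [-0.05, -1.0, 0]], rotation=[[0, 0, 0], [0, 0, 0], [0, 0, 0]])

```text
time: 13.15
position: [640.6, 135.5, 173.7]
eef_rot: [[1.0, -0.002, -0.003], [-0.002, -1.0, 0.001], [-0.003, -0.001, -1.0]]
wrist_force: [0.1, -0.7, 0.7]
gripper_width: 85.7
```

send_rows(delta_pos=[[0, -0.25, 0], [-0.02, -0.38, 0], [-0.03, -0.43, 0], [-0.03, -0.43, 0], [-0.03, -0.43, 0]], rotation=[[0, 0, 0], [0, 0, 0], [0, 0, 0], [0, 0, 0], [0, 0, 0]])

```text
time: 13.65
position: [637.9, 176.6, 173.8]
eef_rot: [[1.0, -0.004, -0.003], [-0.004, -1.0, -0.0], [-0.003, 0.0, -1.0]]
wrist_force: [0.1, -0.6, -0.2]
gripper_width: 85.3
```

```bash
python3 -c "
from h import *
view3('_b',[638.9,172.8,53])"
```

```text
13.65 [637.9 176.6 173.8] [ 0.1 -0.6 -0.2] 85.3
scene [342.4, 155.1] crop 302 115
side [346.3, 165.5] crop 306 125
wrist [323.8, 204.4] crop 283 164
```

View pics/v3_b.png

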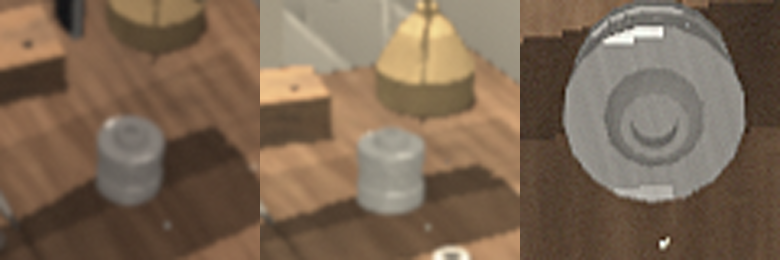

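View pics/wrist_b.png

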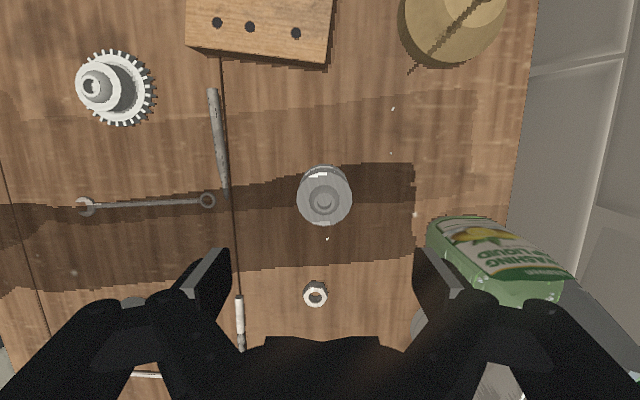

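```bash
python3 - <<'E'
from h import *
c=load('wrist_b')
print(onz(c,324.5,198.5,44),onz(c,324.5,202.5,53))
for z in (0,60,120,160): print(z,onz(c,427,240,z),onz(c,470,300,z),onz(c,412,325,z))
a=load('scene0');print(onz(a,390,165,0),onz(a,405,173,0),onz(a,418,168,0),onz(a,398,125,120))
E
```

```text
[639.57207301 175.26808345  44.        ] [639.50833413 174.43073804  53.        ]
0 [745.96150591 117.96538957   0.        ] [801.36518713  45.41573493   0.        ] [739.16039791  13.44373212   0.        ]
60 [723.71063199 144.14559536  60.        ] [767.71138367  86.52777525  60.        ] [718.3092966   61.13610226  60.        ]
120 [701.45975808 170.32580114 120.        ] [734.05758021 127.63981557 120.        ] [697.4581953  108.82847239 120.        ]
160 [686.62584214 187.77927166 160.        ] [711.62171123 155.04784245 160.        ] [683.55746109 140.62338582 160.        ]
[754.65707244 138.92853635   0.        ] [773.58266914 100.31842789   0.        ] [811.28558288 100.77065521   0.        ] [764.3582331  145.75034417 120.        ]
```

```bash
python3 - <<'E'
from h import *
for f,(x,y),z in (('wrist_a',(283,169),56),('wrist_b',(283,164),44)):
    c=load(f);im=c['frame'];
    a=cv2.resize(im[y+5:y+75,x+5:x+75],(400,400),interpolation=cv2.INTER_CUBIC);cv2.imwrite('pics/z_'+f+'.png',a)
a,b=cv2.imread('pics/z_wrist_a.png'),cv2.imread('pics/z_wrist_b.png');cv2.imwrite('pics/z_ab.png',np.hstack([a,b]))
c=load('wrist_a');print(onz(c,323,209,56))
c=load('wrist_b');print(onz(c,324.2,200,44))
E
```

```text
[646.62005544 -72.86222509  56.        ]
[639.31913109 173.95682534  44.        ]
```

View pics/z_ab.png

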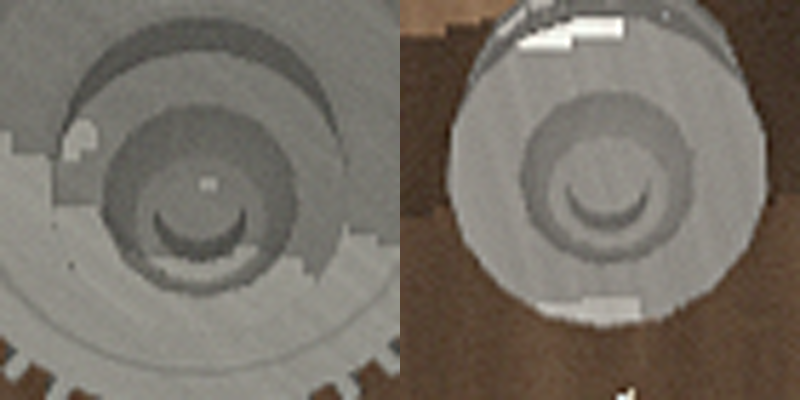

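send_rows(delta_pos=[[0.008, 0.008, 0.1], [0.016, 0.016, 0.3], [0.016, 0.016, 0.6], [0.016, 0.016, 0.85], [0.016, 0.016, 0.9], [0.016, 0.016, 0.9], [0.016, 0.016, 0.9]], rotation=[[0, 0, 0], [0, 0, 0], [0, 0, 0], [0, 0, 0], [0, 0, 0], [0, 0, 0], [0, 0, 0]])

```text
time: 14.5
position: [640.1, 175.1, 85.2]
eef_rot: [[1.0, -0.004, -0.001], [-0.004, -1.0, 0.001], [-0.001, -0.001, -1.0]]
wrist_force: [-1.0, -0.3, -0.0]
gripper_width: 85.3
```

send_rows(delta_pos=[[-0.003, 0, 0.1], [-0.005, 0, 0.22], [-0.005, 0, 0.33], [-0.005, 0, 0.38], [-0.005, 0, 0.38], [-0.005, 0, 0.38]], rotation=[[0, 0, 0], [0, 0, 0], [0, 0, 0], [0, 0, 0], [0, 0, 0], [0, 0, 0]])

```text
time: 15.1
position: [639.7, 175.0, 47.2]
eef_rot: [[1.0, -0.004, -0.001], [-0.004, -1.0, 0.0], [-0.001, -0.0, -1.0]]
wrist_force: [0.8, 0.2, -0.4]
gripper_width: 85.2
```

send_rows(delta_pos=[[0, 0, 0], [0, 0, 0], [0, 0, 0], [0, 0, 0], [0, 0, 0], [0, 0, 0], [0, 0, 0], [0, 0, 0]], rotation=[[0, 0, 0], [0, 0, 0], [0, 0, 0], [0, 0, 0], [0, 0, 0], [0, 0, 0], [0, 0, 0], [0, 0, 0]], jaw=0, grip_force=50)

```text
time: 15.9
position: [639.9, 175.2, 47.9]
eef_rot: [[1.0, -0.004, -0.0], [-0.004, -1.0, 0.001], [-0.0, -0.001, -1.0]]
wrist_force: [-1.5, -1.5, 5.7]
gripper_width: 46.3
```

```bash
python3 -c "
from h import *
view3('_c',[639,175,40],60)"
```

```text
15.9 [639.9 175.2  47.9] [-1.5 -1.5  5.7] 46.3
scene [341.8, 158.4] crop 281 98
side [345.9, 170.2] crop 285 110
wrist [320.8, 268.6] crop 260 208
```

View pics/v3_c.png

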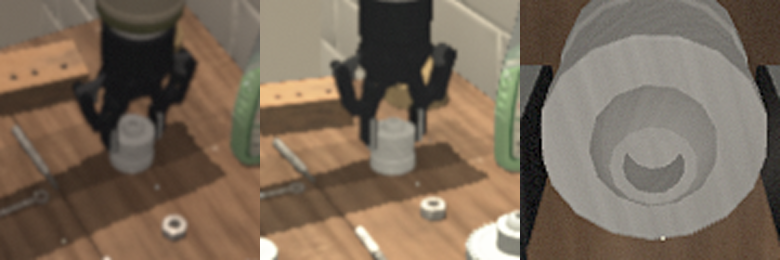

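send_rows(delta_pos=[[0, 0, -0.05], [0, 0, -0.15], [0, 0, -0.3], [0, 0, -0.5], [0, 0, -0.7], [0, 0, -0.85], [0, 0, -0.9], [0, 0, -0.9]], rotation=[[0, 0, 0], [0, 0, 0], [0, 0, 0], [0, 0, 0], [0, 0, 0], [0, 0, 0], [0, 0, 0], [0, 0, 0]])

```text
time: 16.85
position: [640.3, 175.2, 138.7]
eef_rot: [[1.0, -0.004, 0.001], [-0.004, -1.0, 0.002], [0.001, -0.002, -1.0]]
wrist_force: [0.5, 1.0, -2.5]
gripper_width: 46.5
```

send_rows(delta_pos=[[0, 0.08, 0], [0, 0.25, 0], [0.02, 0.5, 0], [0.03, 0.75, 0], [0.03, 1.0, 0]], rotation=[[0, 0, 0], [0, 0, 0], [0, 0, 0], [0, 0, 0], [0, 0, 0]])

```text
time: 17.35
position: [642.4, 72.1, 137.9]
eef_rot: [[1.0, -0.006, -0.0], [-0.006, -1.0, 0.0], [-0.0, -0.0, -1.0]]
wrist_force: [0.4, -0.4, -2.9]
gripper_width: 46.3
```

send_rows(delta_pos=[[0, 0.25, 0], [0, 0.5, 0], [0.02, 0.75, 0], [0.03, 0.92, 0], [0.03, 1.0, 0]], rotation=[[0, 0, 0], [0, 0, 0], [0, 0, 0], [0, 0, 0], [0, 0, 0]])

```text
time: 17.85
position: [644.3, -31.2, 137.6]
eef_rot: [[1.0, -0.009, -0.001], [-0.009, -1.0, -0.001], [-0.001, 0.001, -1.0]]
wrist_force: [-0.1, 0.7, -2.0]
gripper_width: 46.7
```

send_rows(delta_pos=[[0.01, 0.2, 0], [0.02, 0.35, 0], [0.025, 0.41, 0], [0.025, 0.41, 0], [0.025, 0.41, 0], [0.025, 0.41, 0]], rotation=[[0, 0, 0], [0, 0, 0], [0, 0, 0], [0, 0, 0], [0, 0, 0], [0, 0, 0]])

```text
time: 18.45
position: [646.6, -70.8, 137.5]
eef_rot: [[1.0, -0.007, -0.001], [-0.007, -1.0, 0.0], [-0.001, -0.0, -1.0]]
wrist_force: [-0.3, -0.2, -1.5]
gripper_width: 46.6
```

```bash
python3 -c "
from h import *
view3('_d',[646.8,-71.5,85],55)"
```

```text
18.45 [646.6 -70.8 137.5] [-0.3 -0.2 -1.5] 46.6
scene [402.9, 220.3] crop 347 165
side [405.7, 200.1] crop 350 145
wrist [323.1, 232.1] crop 268 177
```

View pics/v3_d.png

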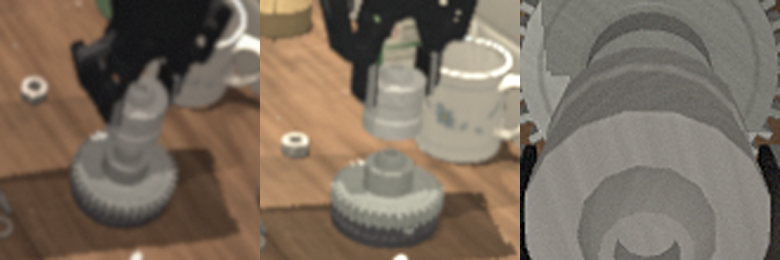

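send_rows(delta_pos=[[0.001, 0.01, 0.03], [0.001, 0.012, 0.1], [0.001, 0.012, 0.18], [0.001, 0.012, 0.22], [0.001, 0.012, 0.22], [0.001, 0.012, 0.22]], rotation=[[0, 0, 0], [0, 0, 0], [0, 0, 0], [0, 0, 0], [0, 0, 0], [0, 0, 0]])

```text
time: 19.2
position: [646.5, -72.7, 115.4]
eef_rot: [[1.0, -0.008, -0.001], [-0.008, -1.0, -0.0], [-0.001, 0.0, -1.0]]
wrist_force: [0.3, -1.1, -1.6]
gripper_width: 46.2
```

send_rows(delta_pos=[[0, 0, 0.02], [0, 0, 0.04], [0, 0, 0.06], [0, 0, 0.07], [0, 0, 0.08], [0, 0, 0.09], [0, 0, 0.1], [0, 0, 0.11], [0, 0, 0.11], [0, 0, 0.11]], rotation=[[0, 0, 0], [0, 0, 0], [0, 0, 0], [0, 0, 0], [0, 0, 0], [0, 0, 0], [0, 0, 0], [0, 0, 0], [0, 0, 0], [0, 0, 0]])

```text
time: 20.2
position: [646.5, -72.7, 104.5]
eef_rot: [[1.0, -0.008, -0.001], [-0.008, -1.0, -0.0], [-0.001, 0.0, -1.0]]
wrist_force: [-0.0, 0.2, -2.6]
gripper_width: 46.4
```

send_rows(delta_pos=[[0, 0, 0.005], [0, 0, 0.01], [0, 0, 0.012], [0, 0, 0.012]], rotation=[[0, 0, 0], [0, 0, 0], [0, 0, 0], [0, 0, 0]])

```text
time: 20.6
position: [646.6, -72.8, 104.3]
eef_rot: [[1.0, -0.008, -0.001], [-0.008, -1.0, 0.0], [-0.001, -0.0, -1.0]]
wrist_force: [-5.2, 0.7, 8.3]
gripper_width: 46.5
```

Contact came at the seat height, so I'll release and rise.

send_rows(delta_pos=[[0, 0, 0], [0, 0, 0], [0, 0, 0], [0, 0, 0], [0, 0, 0], [0, 0, 0]], rotation=[[0, 0, 0], [0, 0, 0], [0, 0, 0], [0, 0, 0], [0, 0, 0], [0, 0, 0]], jaw=1)

```text
time: 21.2
position: [646.6, -72.8, 104.2]
eef_rot: [[1.0, -0.008, -0.001], [-0.008, -1.0, -0.0], [-0.001, 0.0, -1.0]]
wrist_force: [0.5, -0.3, 0.8]
gripper_width: 85.4
```

send_rows(delta_pos=[[0, 0, -0.1], [0, 0, -0.3], [0, 0, -0.6], [0, 0, -0.9], [0, 0, -1], [0, 0, -1], [0, 0, -1]], rotation=[[0, 0, 0], [0, 0, 0], [0, 0, 0], [0, 0, 0], [0, 0, 0], [0, 0, 0], [0, 0, 0]])

```text
time: 21.9
position: [646.4, -72.6, 203.5]
eef_rot: [[1.0, -0.008, -0.002], [-0.008, -1.0, 0.0], [-0.002, -0.0, -1.0]]
wrist_force: [-0.6, -0.2, -0.9]
gripper_width: 85.6
```

```bash
python3 -c "
from h import *
view3('_e',[646.6,-72,100],40)
s=manip.sense();print(s['eef_rot'][0])"
```

```text
21.9 [646.4 -72.6 203.5] [-0.6 -0.2 -0.9] 85.6
scene [404.0, 215.9] crop 363 175
side [406.3, 193.3] crop 366 153
wrist [323.4, 205.8] crop 283 165
[ 0.99996447 -0.00794714 -0.00281277]
```

View pics/v3_e.png

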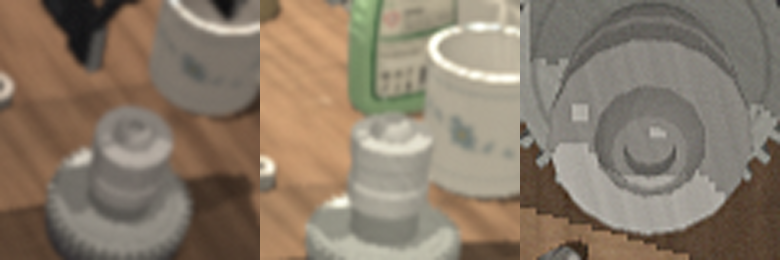

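The spacer sits square and centred, with its top disc where predicted. Now the small gear.

send_rows(delta_pos=[[-0.08, -0.15, 0], [-0.25, -0.4, 0], [-0.42, -0.7, 0], [-0.6, -1.0, 0]], rotation=[[0, 0, 0], [0, 0, 0], [0, 0, 0], [0, 0, 0]])

```text
time: 22.45
position: [585.8, 28.6, 202.0]
eef_rot: [[1.0, -0.009, -0.004], [-0.009, -1.0, -0.001], [-0.004, 0.001, -1.0]]
wrist_force: [0.2, 0.4, -0.3]
gripper_width: 85.8
```

send_rows(delta_pos=[[-0.2, -0.33, 0], [-0.4, -0.67, 0], [-0.6, -1.0, 0]], rotation=[[0, 0, 0], [0, 0, 0], [0, 0, 0]])

```text
time: 22.75
position: [525.3, 130.4, 201.4]
eef_rot: [[1.0, -0.008, -0.005], [-0.008, -1.0, -0.001], [-0.005, 0.001, -1.0]]
wrist_force: [0.8, 0.2, 0.3]
gripper_width: 85.6
```

send_rows(delta_pos=[[-0.2, -0.33, 0.05], [-0.4, -0.67, 0.1], [-0.6, -1.0, 0.15]], rotation=[[0, 0, 0], [0, 0, 0], [0, 0, 0]])

```text
time: 23.05
position: [464.6, 232.2, 185.8]
eef_rot: [[1.0, -0.008, -0.006], [-0.008, -1.0, -0.002], [-0.006, 0.002, -1.0]]
wrist_force: [-0.1, 0.9, -0.5]
gripper_width: 85.5
```

send_rows(delta_pos=[[-0.06, -0.2, 0.1], [-0.1, -0.3, 0.2], [-0.1, -0.32, 0.2], [-0.1, -0.32, 0.2], [-0.1, -0.32, 0.2]], rotation=[[0, 0, 0], [0, 0, 0], [0, 0, 0], [0, 0, 0], [0, 0, 0]])

```text
time: 23.55
position: [455.8, 262.7, 166.1]
eef_rot: [[1.0, -0.01, -0.005], [-0.01, -1.0, -0.002], [-0.005, 0.002, -1.0]]
wrist_force: [-0.1, -0.4, 0.4]
gripper_width: 85.3
```

```bash
python3 -c "
from h import *
view3('_f',[453.8,267,41],40)"
```

```text
23.55 [455.8 262.7 166.1] [-0.1 -0.4  0.4] 85.3
scene [253.7, 157.2] crop 213 117
side [257.3, 167.9] crop 217 127
wrist [320.8, 193.6] crop 280 153
```

View pics/v3_f.png

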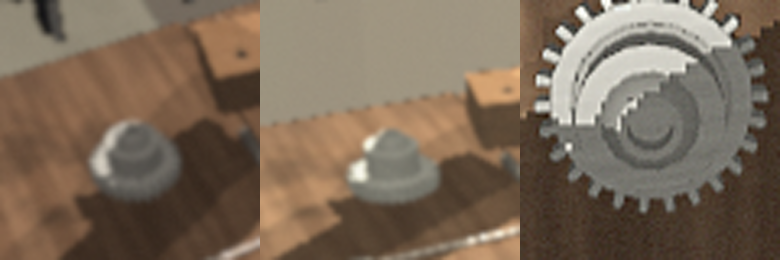

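```bash
python3 - <<'E'
from h import *
c=load('wrist_f');print(onz(c,320.3,190.2,35),onz(c,320.3,190.2,32))
print(onz(c,320.3,153+212/3.25,12))
c=load('wrist_e');print(onz(c,323,208.1,103),onz(c,324.1,206.8,100))
c=load('wrist_b');print(onz(c,324.2,200.1,47))
E
```

```text
[453.35519045 268.37272099  35.        ] [453.32068816 267.60780052  32.        ]
[452.81365553 235.31299661  12.        ]
[646.28179179 -72.84269056 103.        ] [647.11790698 -72.77004123 100.        ]
[639.3012805  174.73338175  47.        ]
```

send_rows(delta_pos=[[-0.01, -0.03, 0.1], [-0.02, -0.055, 0.3], [-0.02, -0.055, 0.6], [-0.02, -0.055, 0.8], [-0.02, -0.055, 0.86], [-0.02, -0.055, 0.86], [-0.02, -0.055, 0.86]], rotation=[[0, 0, 0], [0, 0, 0], [0, 0, 0], [0, 0, 0], [0, 0, 0], [0, 0, 0], [0, 0, 0]])

```text
time: 24.4
position: [453.6, 268.9, 81.0]
eef_rot: [[1.0, -0.01, -0.005], [-0.01, -1.0, -0.001], [-0.005, 0.001, -1.0]]
wrist_force: [-0.6, 0.2, 0.1]
gripper_width: 85.3
```

Here I'll also square up the tool's small tilt, about 0.3°.

send_rows(delta_pos=[[0, 0.003, 0.1], [0, 0.006, 0.22], [0, 0.006, 0.33], [0, 0.006, 0.4], [0, 0.006, 0.415], [0, 0.006, 0.415]], rotation=[[0, 0.003, 0], [0, 0.003, 0], [0, 0.003, 0], [0, 0.003, 0], [0, 0.003, 0], [0, 0.003, 0]])

```text
time: 25.0
position: [453.3, 268.1, 39.2]
eef_rot: [[1.0, -0.01, -0.0], [-0.01, -1.0, -0.001], [-0.0, 0.001, -1.0]]
wrist_force: [-0.9, -0.6, 0.5]
gripper_width: 85.6
```

send_rows(delta_pos=[[0, 0, -0.003], [0, 0, -0.003], [0, 0, -0.003], [0, 0, -0.003], [0, 0, -0.003], [0, 0, -0.003], [0, 0, -0.003], [0, 0, -0.003]], rotation=[[0, 0, 0], [0, 0, 0], [0, 0, 0], [0, 0, 0], [0, 0, 0], [0, 0, 0], [0, 0, 0], [0, 0, 0]], jaw=0, grip_force=60)

```text
time: 25.8
position: [453.6, 268.3, 40.2]
eef_rot: [[1.0, -0.01, 0.0], [-0.01, -1.0, -0.001], [0.0, 0.001, -1.0]]
wrist_force: [-1.7, -0.6, 7.4]
gripper_width: 37.7
```

```bash
python3 -c "
from h import *
view3('_g',[453.4,268,36],50)"
```

```text
25.8 [453.6 268.3  40.2] [-1.7 -0.6  7.4] 37.7
scene [253.6, 158.5] crop 203 108
side [257.2, 169.7] crop 207 119
wrist [322.5, 272.9] crop 272 222
```

View pics/v3_g.png

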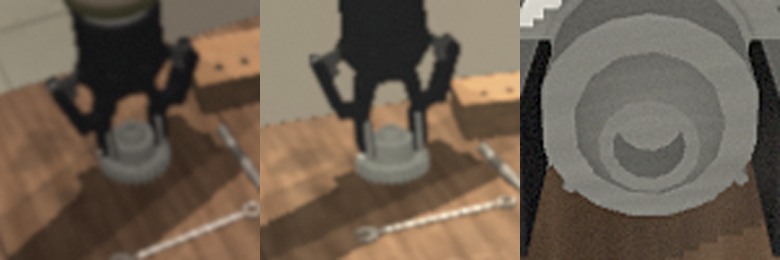

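send_rows(delta_pos=[[0, 0, -0.05], [0, 0, -0.15], [0, 0, -0.35], [0, 0, -0.6], [0, 0, -0.85], [0, 0, -1]], rotation=[[0, 0, 0], [0, 0, 0], [0, 0, 0], [0, 0, 0], [0, 0, 0], [0, 0, 0]])

```text
time: 26.55
position: [454.1, 268.4, 142.5]
eef_rot: [[1.0, -0.011, 0.002], [-0.011, -1.0, 0.001], [0.002, -0.001, -1.0]]
wrist_force: [-0.3, 0.6, -4.2]
gripper_width: 37.8
```

send_rows(delta_pos=[[0.06, 0.1, -0.1], [0.18, 0.3, -0.2], [0.33, 0.55, -0.3], [0.45, 0.75, -0.3], [0.6, 1.0, -0.3]], rotation=[[0, 0, 0], [0, 0, 0], [0, 0, 0], [0, 0, 0], [0, 0, 0]])

```text
time: 27.05
position: [513.4, 166.4, 173.0]
eef_rot: [[1.0, -0.01, 0.002], [-0.01, -1.0, 0.001], [0.002, -0.001, -1.0]]
wrist_force: [-0.4, 0.7, -3.2]
gripper_width: 38.0
```

send_rows(delta_pos=[[0.15, 0.25, 0], [0.3, 0.5, 0], [0.45, 0.75, 0], [0.6, 1.0, 0]], rotation=[[0, 0, 0], [0, 0, 0], [0, 0, 0], [0, 0, 0]])

```text
time: 27.45
position: [572.6, 63.6, 173.1]
eef_rot: [[1.0, -0.011, 0.001], [-0.011, -1.0, 0.001], [0.001, -0.001, -1.0]]
wrist_force: [-0.1, -0.4, -3.9]
gripper_width: 37.7
```

send_rows(delta_pos=[[0.15, 0.25, 0], [0.3, 0.5, 0], [0.43, 0.75, 0], [0.5, 0.9, 0], [0.52, 0.95, 0]], rotation=[[0, 0, 0], [0, 0, 0], [0, 0, 0], [0, 0, 0], [0, 0, 0]])

```text
time: 27.95
position: [623.5, -35.6, 173.1]
eef_rot: [[1.0, -0.015, 0.001], [-0.015, -1.0, -0.001], [0.001, 0.001, -1.0]]
wrist_force: [-0.8, -0.2, -4.5]
gripper_width: 37.6
```

send_rows(delta_pos=[[0.1, 0.15, 0], [0.2, 0.3, 0], [0.238, 0.366, 0], [0.238, 0.366, 0], [0.238, 0.366, 0], [0.238, 0.366, 0]], rotation=[[0, 0, 0], [0, 0, 0], [0, 0, 0], [0, 0, 0], [0, 0, 0], [0, 0, 0]])

```text
time: 28.55
position: [646.5, -71.2, 173.1]
eef_rot: [[1.0, -0.013, 0.0], [-0.013, -1.0, -0.0], [0.0, 0.0, -1.0]]
wrist_force: [0.3, -0.3, -3.3]
gripper_width: 37.9
```

```bash
python3 -c "
from h import *
view3('_h',[646.8,-72.5,115],50)"
```

```text
28.55 [646.5 -71.2 173.1] [ 0.3 -0.3 -3.3] 37.9
scene [405.2, 211.4] crop 355 161
side [407.2, 186.3] crop 357 136
wrist [322.7, 229.7] crop 272 179
```

View pics/v3_h.png

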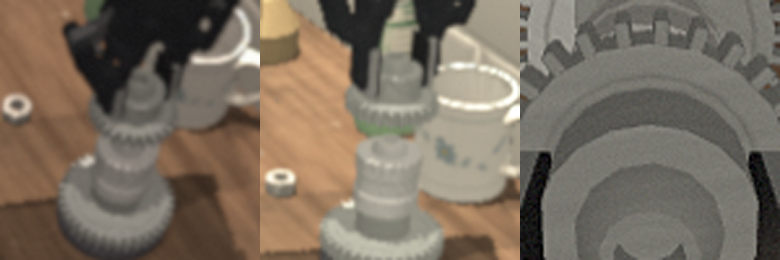

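send_rows(delta_pos=[[0.002, 0.006, 0.03], [0.003, 0.012, 0.1], [0.003, 0.012, 0.17], [0.003, 0.012, 0.21], [0.003, 0.012, 0.21], [0.003, 0.012, 0.21]], rotation=[[0, 0, 0], [0, 0, 0], [0, 0, 0], [0, 0, 0], [0, 0, 0], [0, 0, 0]])

```text
time: 29.3
position: [647.0, -72.9, 152.1]
eef_rot: [[1.0, -0.014, 0.001], [-0.014, -1.0, -0.001], [0.001, 0.001, -1.0]]
wrist_force: [-0.2, 0.5, -3.0]
gripper_width: 37.7
```

send_rows(delta_pos=[[0, 0, 0.02], [0, 0, 0.04], [0, 0, 0.06], [0, 0, 0.07], [0, 0, 0.08], [0, 0, 0.09], [0, 0, 0.1], [0, 0, 0.11], [0, 0, 0.11], [0, 0, 0.11]], rotation=[[0, 0, 0], [0, 0, 0], [0, 0, 0], [0, 0, 0], [0, 0, 0], [0, 0, 0], [0, 0, 0], [0, 0, 0], [0, 0, 0], [0, 0, 0]])

```text
time: 30.3
position: [647.0, -73.0, 141.2]
eef_rot: [[1.0, -0.014, 0.001], [-0.014, -1.0, -0.001], [0.001, 0.001, -1.0]]
wrist_force: [-1.0, 0.3, -3.4]
gripper_width: 37.7
```

send_rows(delta_pos=[[0, 0, 0.005], [0, 0, 0.01], [0, 0, 0.012], [0, 0, 0.012]], rotation=[[0, 0, 0], [0, 0, 0], [0, 0, 0], [0, 0, 0]])

```text
time: 30.7
position: [647.0, -73.0, 140.3]
eef_rot: [[1.0, -0.014, 0.001], [-0.014, -1.0, -0.001], [0.001, 0.001, -1.0]]
wrist_force: [-1.6, -0.2, 1.0]
gripper_width: 37.7
```

send_rows(delta_pos=[[0, 0, 0.005], [0, 0, 0.006], [0, 0, 0.006]], rotation=[[0, 0, 0], [0, 0, 0], [0, 0, 0]])

```text
time: 31.0
position: [647.1, -73.0, 140.2]
eef_rot: [[1.0, -0.014, 0.001], [-0.014, -1.0, -0.0], [0.001, 0.0, -1.0]]
wrist_force: [-3.3, 0.9, 6.0]
gripper_width: 37.8
```

Seated at the expected height, 140.2. I'll release and rise.

send_rows(delta_pos=[[0, 0, 0], [0, 0, 0], [0, 0, 0], [0, 0, 0], [0, 0, 0], [0, 0, 0]], rotation=[[0, 0, 0], [0, 0, 0], [0, 0, 0], [0, 0, 0], [0, 0, 0], [0, 0, 0]], jaw=1)

```text
time: 31.6
position: [647.1, -73.0, 140.2]
eef_rot: [[1.0, -0.014, 0.001], [-0.014, -1.0, -0.0], [0.001, 0.0, -1.0]]
wrist_force: [0.1, 0.3, 0.1]
gripper_width: 85.5
```

send_rows(delta_pos=[[0, 0, -0.1], [0, 0, -0.3], [0, 0, -0.6], [0, 0, -0.9], [0, 0, -1], [0, 0, -1], [0, 0, -1]], rotation=[[0, 0, 0], [0, 0, 0], [0, 0, 0], [0, 0, 0], [0, 0, 0], [0, 0, 0], [0, 0, 0]])

```text
time: 32.3
position: [646.7, -72.9, 239.5]
eef_rot: [[1.0, -0.014, 0.0], [-0.014, -1.0, -0.0], [0.0, 0.0, -1.0]]
wrist_force: [-0.8, -0.8, -0.4]
gripper_width: 85.2
```

```bash
python3 -c "
from h import *
view3('_i',[646.8,-72.5,132],40)"
```

```text
32.3 [646.7 -72.9 239.5] [-0.8 -0.8 -0.4] 85.2
scene [406.4, 205.9] crop 366 165
side [407.9, 178.1] crop 367 138
wrist [322.9, 204.6] crop 282 164
```

View pics/v3_i.png

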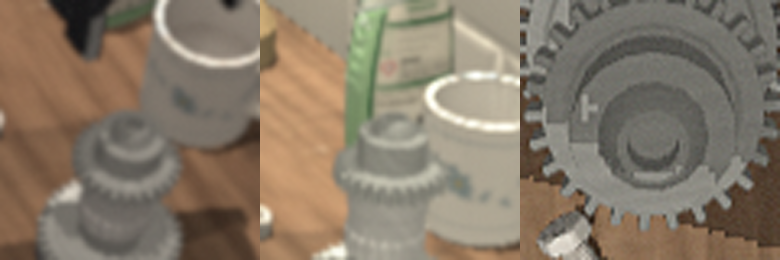

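The small gear is level and centred. Now the end cap.

send_rows(delta_pos=[[-0.15, -0.06, 0], [-0.4, -0.18, 0], [-0.7, -0.3, 0], [-1.0, -0.45, 0]], rotation=[[0, 0, 0], [0, 0, 0], [0, 0, 0], [0, 0, 0]])

```text
time: 32.85
position: [545.7, -26.5, 237.8]
eef_rot: [[1.0, -0.014, -0.003], [-0.014, -1.0, -0.001], [-0.003, 0.001, -1.0]]
wrist_force: [0.1, 0.6, 1.1]
gripper_width: 85.5
```

send_rows(delta_pos=[[-0.33, -0.15, 0.1], [-0.67, -0.3, 0.25], [-0.95, -0.43, 0.4]], rotation=[[0, 0, 0], [0, 0, 0], [0, 0, 0]])

```text
time: 33.15
position: [449.2, 18.6, 196.8]
eef_rot: [[1.0, -0.013, -0.003], [-0.013, -1.0, -0.001], [-0.003, 0.001, -1.0]]
wrist_force: [-0.0, 0.2, -0.1]
gripper_width: 85.5
```

send_rows(delta_pos=[[-0.12, -0.06, 0.2], [-0.2, -0.1, 0.38], [-0.22, -0.11, 0.42], [-0.22, -0.11, 0.42], [-0.22, -0.11, 0.42]], rotation=[[0, 0, 0], [0, 0, 0], [0, 0, 0], [0, 0, 0], [0, 0, 0]])

```text
time: 33.65
position: [428.0, 29.5, 155.4]
eef_rot: [[1.0, -0.014, -0.003], [-0.014, -1.0, -0.002], [-0.003, 0.002, -1.0]]
wrist_force: [0.0, -0.4, -0.3]
gripper_width: 85.2
```

```bash
python3 -c "
from h import *
view3('_j',[428,27,26],40)
c=load('wrist_i');print(onz(c,322.9,205.5,135))"
```

```text
33.65 [428.   29.5 155.4] [ 0.  -0.4 -0.3] 85.2
scene [284.7, 240.1] crop 244 200
side [280.7, 225.6] crop 240 185
wrist [322.5, 199.8] crop 282 159
[646.81878378 -72.30693914 135.        ]
```

View pics/v3_j.png

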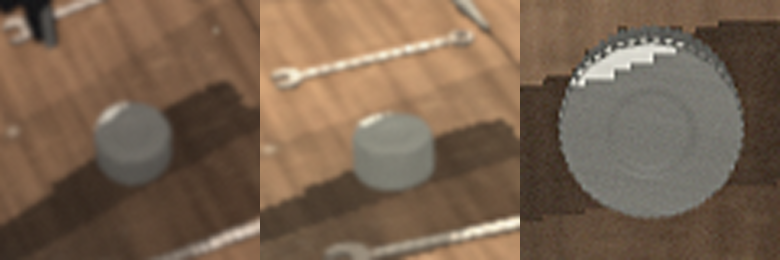

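```bash
python3 - <<'E'
from h import *
c=load('wrist_j')
for v in (125.5,127.5,132): print(onz(c,322.2,159+v/3.25,25))
f=c['frame'];cv2.imwrite('pics/z_j.png',cv2.resize(f[160:235,285:360],(600,600),interpolation=cv2.INTER_CUBIC))
E
```

```text
[427.7362774  28.6488866  25.       ]
[427.72967691  28.1105619   25.        ]
[427.71479889  26.89707519  25.        ]
```

View pics/z_j.png

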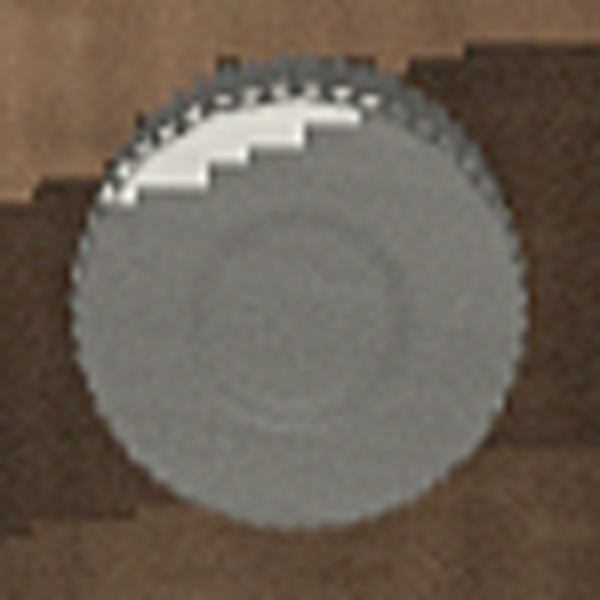

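send_rows(delta_pos=[[0, 0.01, 0.1], [0, 0.013, 0.3], [0.002, 0.013, 0.6], [0.002, 0.013, 0.82], [0.002, 0.013, 0.88], [0.002, 0.013, 0.88], [0.002, 0.013, 0.88]], rotation=[[0, 0.002, 0], [0, 0.002, 0], [0, 0.002, 0], [0, 0.002, 0], [0, 0.002, 0], [0, 0.002, 0], [0, 0.002, 0]])

```text
time: 34.5
position: [428.5, 28.2, 68.2]
eef_rot: [[1.0, -0.014, 0.002], [-0.014, -1.0, -0.001], [0.002, 0.001, -1.0]]
wrist_force: [-0.1, -0.2, 0.1]
gripper_width: 85.1
```

send_rows(delta_pos=[[-0.003, 0, 0.1], [-0.007, 0, 0.22], [-0.007, 0, 0.32], [-0.007, 0, 0.36], [-0.007, 0, 0.37], [-0.007, 0, 0.37]], rotation=[[0, 0, 0], [0, 0, 0], [0, 0, 0], [0, 0, 0], [0, 0, 0], [0, 0, 0]])

```text
time: 35.1
position: [427.8, 28.0, 31.0]
eef_rot: [[1.0, -0.014, 0.001], [-0.014, -1.0, -0.002], [0.001, 0.002, -1.0]]
wrist_force: [1.1, 0.3, 0.4]
gripper_width: 85.8
```

send_rows(delta_pos=[[0, 0, 0], [0, 0, 0], [0, 0, 0], [0, 0, 0], [0, 0, 0], [0, 0, 0], [0, 0, 0], [0, 0, 0]], rotation=[[0, 0, 0], [0, 0, 0], [0, 0, 0], [0, 0, 0], [0, 0, 0], [0, 0, 0], [0, 0, 0], [0, 0, 0]], jaw=0, grip_force=50)

```text
time: 35.9
position: [428.1, 28.1, 31.6]
eef_rot: [[1.0, -0.014, 0.002], [-0.014, -1.0, -0.001], [0.002, 0.001, -1.0]]
wrist_force: [-2.3, -0.5, 10.0]
gripper_width: 46.3
```

```bash
python3 -c "
from h import *
view3('_k',[428,28,20],50)"
```

```text
35.9 [428.1  28.1  31.6] [-2.3 -0.5 10. ] 46.3
scene [284.6, 241.5] crop 234 191
side [280.6, 227.9] crop 230 177
wrist [322.5, 264.5] crop 272 214
```

View pics/v3_k.png

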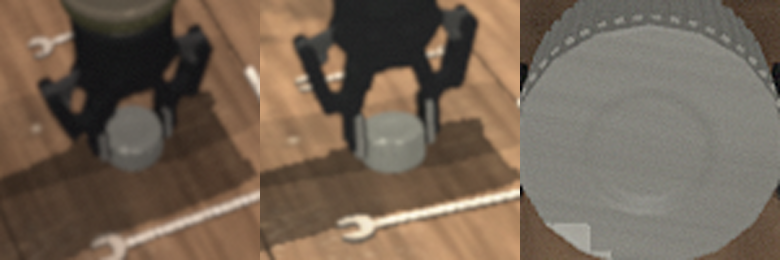

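send_rows(delta_pos=[[0, 0, -0.05], [0, 0, -0.15], [0, 0, -0.35], [0, 0, -0.6], [0, 0, -0.85], [0, 0, -1]], rotation=[[0, 0, 0], [0, 0, 0], [0, 0, 0], [0, 0, 0], [0, 0, 0], [0, 0, 0]])

```text
time: 36.65
position: [428.5, 28.0, 133.9]
eef_rot: [[1.0, -0.015, 0.004], [-0.015, -1.0, 0.0], [0.004, -0.0, -1.0]]
wrist_force: [0.5, 0.0, -2.3]
gripper_width: 46.1
```

send_rows(delta_pos=[[0.05, 0.02, -0.2], [0.15, 0.06, -0.4], [0.35, 0.15, -0.55], [0.55, 0.25, -0.65], [0.8, 0.35, -0.65], [0.95, 0.42, -0.65]], rotation=[[0, 0, 0], [0, 0, 0], [0, 0, 0], [0, 0, 0], [0, 0, 0], [0, 0, 0]])

```text
time: 37.25
position: [524.0, -16.1, 200.4]
eef_rot: [[1.0, -0.015, 0.006], [-0.015, -1.0, -0.0], [0.006, 0.0, -1.0]]
wrist_force: [-0.1, 0.2, -1.4]
gripper_width: 46.2
```

send_rows(delta_pos=[[0.25, 0.1, 0], [0.5, 0.2, 0], [0.75, 0.33, 0], [0.92, 0.41, 0], [0.98, 0.44, 0]], rotation=[[0, 0, 0], [0, 0, 0], [0, 0, 0], [0, 0, 0], [0, 0, 0]])

```text
time: 37.75
position: [622.1, -62.7, 201.2]
eef_rot: [[1.0, -0.016, 0.005], [-0.016, -1.0, -0.002], [0.005, 0.002, -1.0]]
wrist_force: [-0.2, -0.2, -1.6]
gripper_width: 46.4
```

send_rows(delta_pos=[[0.1, 0.04, 0], [0.2, 0.08, 0], [0.25, 0.093, 0], [0.25, 0.093, 0], [0.25, 0.093, 0], [0.25, 0.093, 0]], rotation=[[0, -0.003, 0], [0, -0.003, 0], [0, -0.003, 0], [0, -0.003, 0], [0, -0.003, 0], [0, -0.003, 0]])

```text
time: 38.35
position: [646.5, -72.0, 201.6]
eef_rot: [[1.0, -0.016, 0.001], [-0.016, -1.0, -0.001], [0.001, 0.001, -1.0]]
wrist_force: [-0.3, -0.2, -2.1]
gripper_width: 45.9
```

```bash
python3 -c "
from h import *
view3('_l',[646.8,-72.5,150],50)"
```

```text
38.35 [646.5 -72.  201.6] [-0.3 -0.2 -2.1] 45.9
scene [407.7, 199.9] crop 357 149
side [408.6, 169.4] crop 358 119
wrist [322.7, 232.7] crop 272 182
```

View pics/v3_l.png

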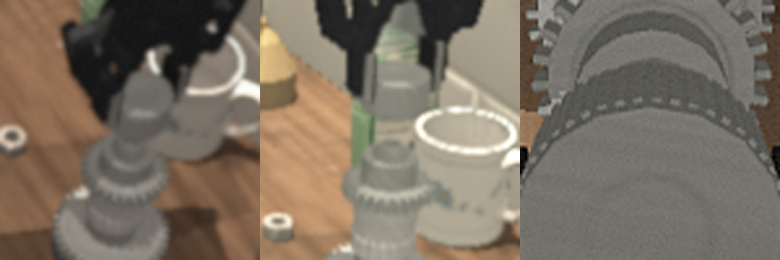

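send_rows(delta_pos=[[0.003, 0.003, 0.04], [0.003, 0.003, 0.12], [0.003, 0.003, 0.2], [0.003, 0.003, 0.255], [0.003, 0.003, 0.265], [0.003, 0.003, 0.265]], rotation=[[0, 0, 0], [0, 0, 0], [0, 0, 0], [0, 0, 0], [0, 0, 0], [0, 0, 0]])

```text
time: 39.1
position: [646.9, -72.5, 174.7]
eef_rot: [[1.0, -0.016, 0.0], [-0.016, -1.0, -0.002], [0.0, 0.002, -1.0]]
wrist_force: [-0.1, -0.3, -1.3]
gripper_width: 46.1
```

send_rows(delta_pos=[[0, 0, 0.02], [0, 0, 0.04], [0, 0, 0.06], [0, 0, 0.07], [0, 0, 0.08], [0, 0, 0.09], [0, 0, 0.095], [0, 0, 0.1], [0, 0, 0.1], [0, 0, 0.1]], rotation=[[0, 0, 0], [0, 0, 0], [0, 0, 0], [0, 0, 0], [0, 0, 0], [0, 0, 0], [0, 0, 0], [0, 0, 0], [0, 0, 0], [0, 0, 0]])

```text
time: 40.1
position: [646.9, -72.5, 164.7]
eef_rot: [[1.0, -0.016, 0.0], [-0.016, -1.0, -0.001], [0.0, 0.001, -1.0]]
wrist_force: [0.5, 0.6, -2.3]
gripper_width: 46.1
```

send_rows(delta_pos=[[0, 0, 0.005], [0, 0, 0.01], [0, 0, 0.014], [0, 0, 0.014]], rotation=[[0, 0, 0], [0, 0, 0], [0, 0, 0], [0, 0, 0]])

```text
time: 40.5
position: [647.1, -72.6, 163.8]
eef_rot: [[1.0, -0.016, 0.001], [-0.016, -1.0, -0.001], [0.001, 0.001, -1.0]]
wrist_force: [-0.9, 1.4, 3.2]
gripper_width: 46.5
```

Contact at 163.8, against 163.6 expected. I'll release, rise and check.

send_rows(delta_pos=[[0, 0, 0.002], [0, 0, 0.002], [0, 0, 0.002], [0, 0, 0.002], [0, 0, 0.002], [0, 0, 0.002]], rotation=[[0, 0, 0], [0, 0, 0], [0, 0, 0], [0, 0, 0], [0, 0, 0], [0, 0, 0]], jaw=1)

```text
time: 41.1
position: [647.1, -72.6, 163.6]
eef_rot: [[1.0, -0.016, 0.001], [-0.016, -1.0, -0.001], [0.001, 0.001, -1.0]]
wrist_force: [0.2, -0.6, 0.3]
gripper_width: 85.0
```

send_rows(delta_pos=[[0, 0, -0.1], [0, 0, -0.3], [0, 0, -0.6], [0, 0, -0.9], [0, 0, -1], [0, 0, -1], [0, 0, -1]], rotation=[[0, 0, 0], [0, 0, 0], [0, 0, 0], [0, 0, 0], [0, 0, 0], [0, 0, 0], [0, 0, 0]])

```text
time: 41.8
position: [646.8, -72.3, 262.8]
eef_rot: [[1.0, -0.016, -0.0], [-0.016, -1.0, -0.001], [-0.0, 0.001, -1.0]]
wrist_force: [-0.4, 0.7, -1.8]
gripper_width: 85.4
```

```bash
python3 -c "
from h import *
view3('_m',[646.8,-72.3,158],40)
for n in ('scene_m','side_m'):
    c=load(n); print(n,proj(c,[646.8,-72,158]),proj(c,[646.8,-72,28]))
u=load('side_m')['frame'][120:270,340:480];v=load('scene_m')['frame'][140:290,340:480]
cv2.imwrite('pics/fin.png',cv2.resize(np.hstack([v,u]),None,fx=2.8,fy=2.8,interpolation=cv2.INTER_CUBIC))
"
```

```text
41.8 [646.8 -72.3 262.8] [-0.4  0.7 -1.8] 85.4
scene [408.2, 197.1] crop 368 157
side [408.9, 165.4] crop 368 125
wrist [322.8, 205.9] crop 282 165
scene_m (np.float64(408.14284714471114), np.float64(196.9958667494082)) (np.float64(399.40420236986984), np.float64(237.1458240598481))
side_m (np.float64(408.8210912716184), np.float64(165.31856342294572)) (np.float64(403.58909513297976), np.float64(225.73454308875202))
```

View pics/v3_m.png

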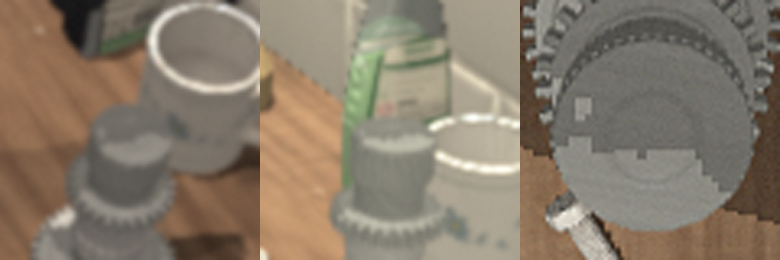

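View pics/fin.png

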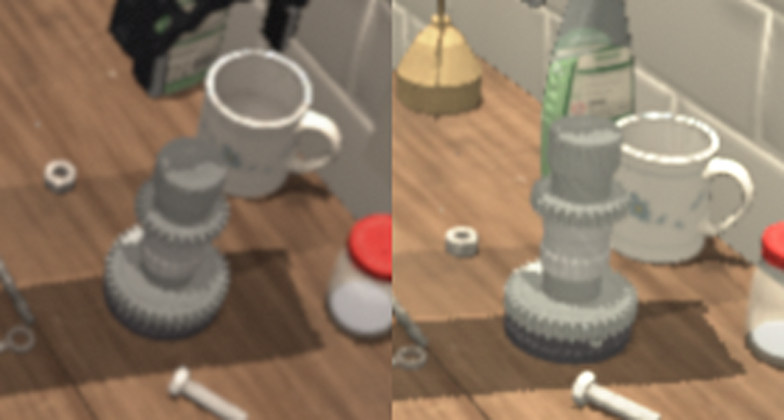

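The stack stands straight. The cap's top centre is at (408.3,164.4) in the side view, against (408.8,165.3) predicted for full seating. I'll hand it in.

```bash
python3 -c "
from workcell import manip
print(manip.sense()['time'],manip.close_job())"
```

```text
the job is handed in; nothing more can be done
41.95 None
```

The gear cluster is built on the stand in the order asked: large gear, spacer, small gear, end cap. I handed the job in at 42 s of the 109 s allowed, with the gripper open and about 100 mm above the stack.

- **Seating:** each part was lowered until light contact, at most about 9 N at the wrist, before I let go. Contact came within 0.3 mm of the height expected for a part sitting fully home.
- **Final views:** all three cameras show the stack standing straight. The cap's top is within about 1 px of where full seating puts it in the side view.
- **Disagreements:** early camera estimates of the spacer's position differed by about 2 mm, so I used the closer wrist view. The stacked parts sit at y ≈ -72.3, about 1.5 mm from the y I first measured for the stand (-70.7). That is within the play of the recesses.

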